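# Find the gritty tumbler bearing by feel and seat it in the service block

### The arm

A 6-joint arm with a two-finger parallel gripper is mounted at the origin on the work surface. World frame = base frame: x ahead of the robot, y to its left, z up, the work surface at z = 0. Lengths are in mm, angles in rad, forces in N, time in s.
With the tool pointing down it reaches from about 375 to 975 mm from the base axis. Payload 3.8 kg.
Tool frame: the origin (TCP) lies on the centre line of the jaws, within the pads' length; the fingertips stand env.tips_ahead ahead of it and the grasp point (between the pads) lies 8 mm behind it (env.tips_ahead is the distance from the TCP to the fingertips, in mm); z points along the fingers, y is the direction in which the jaws open and shut (so a half turn about z gives the same grasp; the last joint's range is limited). The gripper opens to 88 mm and grips with 3 to 60 N. Pads are 18 mm wide; open, the fingers measure 123 mm over their backs; the gripper's body (75 mm by 187 mm) begins 45 mm behind the grasp point.
Start: joints at [-1.381, 0.264, 1.604, -0, 1.274, -0.037], TCP at [151.776, -657.71, 249.706] pointing down, gripper open.
Joint ranges: [-2.63, 2.63], [-0.94, 2.18], [0.31, 2.57], [-1.31, 4.45], [0, 2.66], [-2.55, 2.55]. Speed limits (rad/s): [2.57, 2.57, 3.14, 3.14, 3.14, 3.14].

### API

Orientations are given as a unit quaternion [x, y, z, w].
In Python, from cell import env, set_gripper, vision gives the robot as it stands. Calls block until the motion is done:
- env.move_ptp(position, orientation): joint-space move of the TCP to a pose.
- env.move_l(position, frame=None, max_speed=150, contact_N=None): straight line of the TCP; frame=None keeps the orientation; max_speed is the mean speed in mm/s. With contact_N (N) it stops when the force on the tool has changed by that much, and returns True; else False.
- env.goto_joints(angles): joint-space move.
- set_gripper(opening, strength=None): finger opening in mm; strength is the grip in N (None keeps the last); returns when the fingers have stopped.
- env.sleep(seconds).
- env.inverse_kinematics(position, orientation): joint angles nearest the present ones, or None.
- vision.snapshot(name): name is "scene" or "top" or "wrist"; returns a dict with "frame" (480x640x3 uint8, red, green, blue), "depth" (480x640 float32, mm along the optical axis (not along the pixel's ray), 0 where there is no reading), "intrinsics" (3x3 intrinsics, pixels), "view" (4x4, takes a point from world to camera coordinates); the wrist camera has in their place "mount" (4x4, takes a point from camera to tool coordinates, whose origin is the TCP and whose axes are the flange's). Camera axes: x right, y up, looking along -z (the intrinsics and any distortion apply to the point x, -y, -z); pixel columns grow to the right and rows downward; lengths in mm; the calibration is good to about 2 mm. A picture is of the moment at which its call begins: read the wrist's pose just before it.
A pose or a line that the arm cannot do raises env.MotionError and nothing moves.
- env.job_done(): hands the job in, once; it reports no verdict.
Readings, each from a call of its own:
- env.current_t(): time.
- env.current_qpos(): joint angles.
- env.current_joint_velocities(): joint speeds.
- env.current_joint_torque(): joint torques, N m.
- env.current_eef_pos(): TCP position.
- env.current_orientation(): TCP orientation.
- env.current_contact_force(): force on the tool from outside, world axes, zero at the start.
- env.current_wrist_torque(): the same for the moment, N m.
- env.current_grip_width(): finger opening in mm.
Only numpy, scipy, OpenCV 4.12 (cv2) and the standard library are available. Lean on these libraries where they do the work, as an engineer would, in place of code of your own. Each camera call takes 0.05 s, during which the arm holds its last target.

### The job

Three bearing units of the rock tumbler sit in the wooden rack, and one of them has grit in it. While they are all in the rack, turn the disc of each one between a quarter and a half turn by its upright drive pin, gently (never pressing on a disc or pin with more than about 15 N), to feel which one drags, and leave the discs turned. Then lift only that unit out by its square shaft, seat it fully home in the single service block, and let go; leave the other two in the rack and the glassware and sieve where they are.

Things in the scene. Friction and masses are not known exactly. Their poses are not given: they have to be found in the camera images.
- rack: Fixed wooden spares rack, 110 x 400 x 32 mm high. Origin: centre of its underside; its long side runs along its y. Three square through-holes 43 mm wide (3 mm chamfer) at y = -135, 0 and +135 mm, each holding one bearing unit. Which unit stands in which hole varies.
- service_block: Fixed square aluminium block 110 x 110 x 32 mm high on a thin rubber mat, standing alone to the robot's right. Origin: centre of its underside; sides along its x and y. One empty square through-hole 43 mm wide in the middle (3 mm chamfer), sides along its x and y.
- service_seat (a point): Centre of the service block's hole at its top face, 32 mm above the table. A fully seated bearing unit has its origin here.
- bearing_1: Loose steel unit, 0.5 to 1 kg, one of three alike (which one drags is not told). Origin: on its axis, underside of its 88 mm round flange, which rests on the block; z up. Below: 40 mm square tang, 25 mm long, sides along x and y, in the 43 mm hole; it stops the unit turning. Above: fixed square shaft 20 x 20 mm, sides along x and y, to 82 mm above the origin: the grip for lifting; above 48 mm it is clear of the pin.
- disc_1: Aluminium drive disc of bearing_1, 92 mm across, 8 mm thick, turning freely either way, without stops, about the unit's axis. Origin: on the axis at its underside, 14 mm above the bearing's origin; its x axis points to its drive pin. It stays where it is left. While being turned at the pin at 10 mm/s or more, a sound bearing resists with under 1 N, the gritty one with 4 to 7 N; the force eases when the push stops.
- pin_1 (a point): Middle of the upright steel drive pin on disc_1: 14 mm across, 26 mm tall, from 22 to 48 mm above the bearing's origin; 36 mm from the axis. This point is 35 mm above the bearing's origin.
- bearing_2: Loose steel unit, 0.5 to 1 kg, one of three alike (which one drags is not told). Origin: on its axis, underside of its 88 mm round flange, which rests on the block; z up. Below: 40 mm square tang, 25 mm long, sides along x and y, in the 43 mm hole; it stops the unit turning. Above: fixed square shaft 20 x 20 mm, sides along x and y, to 82 mm above the origin: the grip for lifting; above 48 mm it is clear of the pin.
- disc_2: Aluminium drive disc of bearing_2, 92 mm across, 8 mm thick, turning freely either way, without stops, about the unit's axis. Origin: on the axis at its underside, 14 mm above the bearing's origin; its x axis points to its drive pin. It stays where it is left. While being turned at the pin at 10 mm/s or more, a sound bearing resists with under 1 N, the gritty one with 4 to 7 N; the force eases when the push stops.
- pin_2 (a point): Middle of the upright steel drive pin on disc_2: 14 mm across, 26 mm tall, from 22 to 48 mm above the bearing's origin; 36 mm from the axis. This point is 35 mm above the bearing's origin.
- bearing_3: Loose steel unit, 0.5 to 1 kg, one of three alike (which one drags is not told). Origin: on its axis, underside of its 88 mm round flange, which rests on the block; z up. Below: 40 mm square tang, 25 mm long, sides along x and y, in the 43 mm hole; it stops the unit turning. Above: fixed square shaft 20 x 20 mm, sides along x and y, to 82 mm above the origin: the grip for lifting; above 48 mm it is clear of the pin.
- disc_3: Aluminium drive disc of bearing_3, 92 mm across, 8 mm thick, turning freely either way, without stops, about the unit's axis. Origin: on the axis at its underside, 14 mm above the bearing's origin; its x axis points to its drive pin. It stays where it is left. While being turned at the pin at 10 mm/s or more, a sound bearing resists with under 1 N, the gritty one with 4 to 7 N; the force eases when the push stops.
- pin_3 (a point): Middle of the upright steel drive pin on disc_3: 14 mm across, 26 mm tall, from 22 to 48 mm above the bearing's origin; 36 mm from the axis. This point is 35 mm above the bearing's origin.
- beaker: Glass beaker, 84 mm across, 100 mm tall, a bystander. Origin: centre of its underside.
- amber_bottle: Amber glass bottle, 90 mm across, 190 mm tall, a bystander. Origin: centre of its underside.
- sieve: Brass sieve pan, 100 mm across, 40 mm tall, a bystander. Origin: centre of its underside.

How it is judged:
By the outcome, as a careful person would: the job done as asked, in the order asked, and still so for the second after the job is handed in, with the robot touching nothing.
It also fails if it takes over 72 s, if anything falls off the work surface, if the arm or the gripper's body presses on something with over 40 N, if the wrist force passes 120 N, or if a joint passes its speed limit or range.

## Working session

There is one attempt and no reset: what is moved stays moved. The work goes in short steps, each a Python script; the robot and the scene stay as the last script left them, time stands still between calls to the robot, and variables do not carry over. Pictures are saved under pics/ and viewed, and the job is handed in when it is done.

```bash
ls; mkdir -p pics; python3 - <<'E'
from cell import env,set_gripper,vision
import cv2,numpy as np
for n in("scene","top","wrist"):
    s=vision.snapshot(n); cv2.imwrite(f"pics/{n}0.png",s["frame"][:,:,::-1]); np.savez(f"{n}0.npz",**{k:v for k,v in s.items()})
    print(n,list(s.keys()),s["intrinsics"].tolist(),np.round(s.get("view",s.get("mount")),4).tolist())
print(env.current_t(),env.tips_ahead,env.current_orientation(),env.current_eef_pos())
E
```

```text
pics
scene ['frame', 'depth', 'intrinsics', 'view'] [[576.9473572105998, 0.0, 320.07907919635625], [0.0, 576.9473572105998, 243.0947782376464], [0.0, 0.0, 1.0]] [[-0.0526, 0.9986, 0.0017, 6.6083], [-0.8104, -0.0437, 0.5843, 454.1001], [0.5836, 0.0293, 0.8115, -1884.8364], [0.0, 0.0, 0.0, 1.0]]
top ['frame', 'depth', 'intrinsics', 'view'] [[597.307697595078, 0.0, 318.4680016718288], [0.0, 597.307697595078, 238.0555160791278], [0.0, 0.0, 1.0]] [[-0.0234, -0.9997, 0.0013, 21.4199], [0.9838, -0.0228, 0.1777, -617.9243], [-0.1776, 0.0054, 0.9841, -1491.8294], [0.0, 0.0, 0.0, 1.0]]
wrist ['frame', 'depth', 'intrinsics', 'mount'] [[376.8793623390624, 0.0, 323.2771342284607], [0.0, 376.8793623390624, 236.18629590430785], [0.0, 0.0, 1.0]] [[-0.0006, 0.9612, 0.276, 71.1308], [1.0, 0.0004, 0.0007, -0.2769], [0.0006, 0.276, -0.9612, -133.4286], [0.0, 0.0, 0.0, 1.0]]
0.15 11.0 [ 9.93577444e-01  1.13150777e-01 -6.23140856e-05 -8.71988428e-04] [ 151.69141116 -657.18038838  248.69479575]
```

View pics/scene0.png

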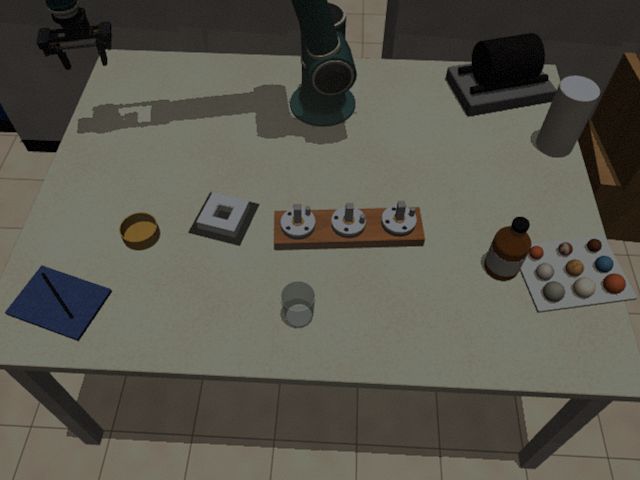

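View pics/top0.png

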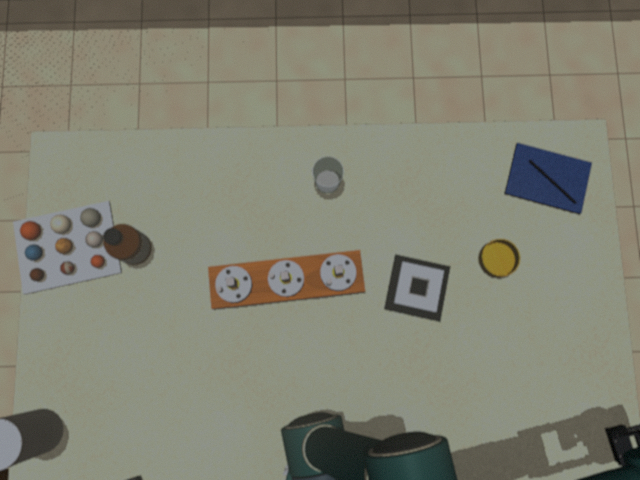

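View pics/wrist0.png

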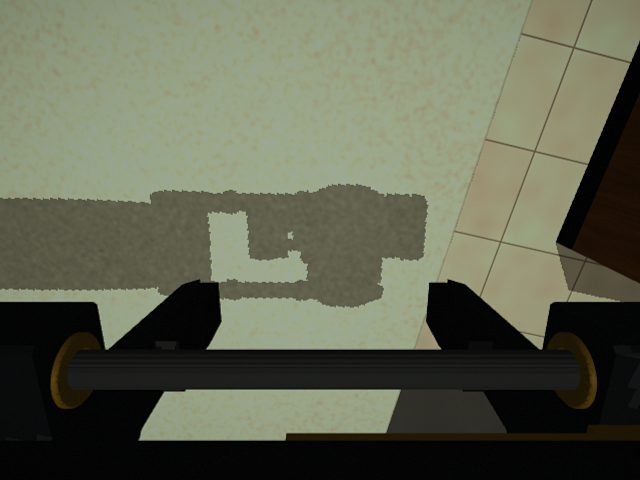

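The scene and top views show the rack (top image x 210–365, y 250–308), the service block near (417,288), the sieve near (498,258), and the beaker and bottle. I'll enlarge the rack and compute positions.

```bash
cat > h.py <<'E'
import numpy as np,cv2
from scipy.spatial.transform import Rotation as R
def ray(K,V,u,v,z):
    d=np.array([(u-K[0,2])/K[0,0],-(v-K[1,2])/K[1,1],-1.]); C=np.linalg.inv(V)
    o=C[:3,3]; w=C[:3,:3]@d; t=(z-o[2])/w[2]; return o+t*w
E
python3 - <<'E'
from h import *
for n,(x0,y0,x1,y1) in {"top":(200,240,460,330),"scene":(180,180,440,260)}.items():
    im=cv2.imread(f"pics/{n}0.png")[y0:y1,x0:x1]
    cv2.imwrite(f"pics/{n}0c.png",cv2.convertScaleAbs(cv2.resize(im,None,fx=3,fy=3,interpolation=cv2.INTER_CUBIC),alpha=1.3))
s=np.load("top0.npz")
for nm,u,v,z in [("c1",233,284,54),("c2",286,278,54),("c3",338,272,54),("blk",418.5,287.5,32),("hole",418.5,287,32)]:
    print(nm,ray(s["intrinsics"],s["view"],u,v,z).round(1), s["depth"][int(v),int(u)])
E
```

```text
c1 [504.2 228.3  54. ] 1466.8956
c2 [516.5  92.6  54. ] 1471.8394
c3 [528.8 -41.   54. ] 1468.2223
blk [ 486.3 -249.2   32. ] 1572.7458
hole [ 487.6 -249.3   32. ] 1572.7458
```

View pics/top0c.png

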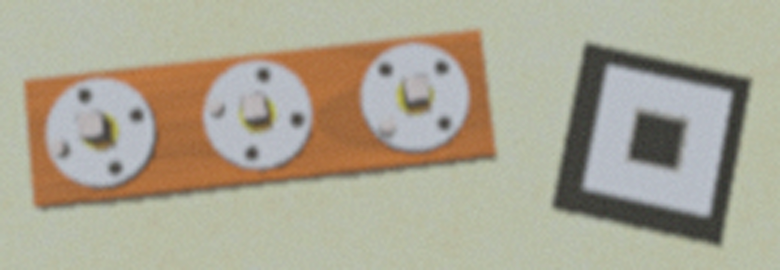

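View pics/scene0c.png

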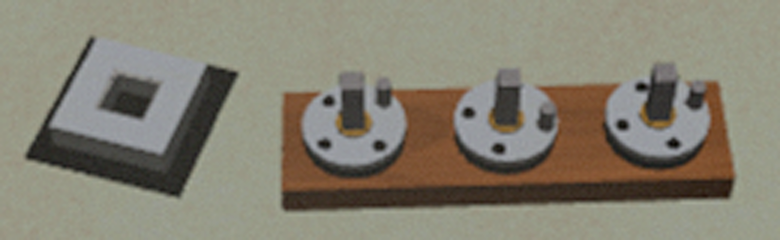

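```bash
python3 - <<'E'
from cell import env,set_gripper,vision
from h import *
for n,p in (("blk",[410,-249,260]),("rack",[445,92,260])):
    env.move_ptp(p,[1,0,0,0]); env.sleep(.3)
    pos=env.current_eef_pos();q=env.current_orientation()
    s=vision.snapshot("wrist")
    T=np.eye(4);T[:3,:3]=R.from_quat(q).as_matrix();T[:3,3]=pos
    V=np.linalg.inv(T@s["mount"])
    np.savez(f"w_{n}.npz",V=V,K=s["intrinsics"],depth=s["depth"],frame=s["frame"])
    cv2.imwrite(f"pics/w_{n}.png",s["frame"][:,:,::-1])
    print(n,env.current_t(),pos,q,env.current_contact_force(),env.current_qpos())
E
```

```text
blk 2.2583 [ 409.88831284 -249.480683    259.90824558] [ 9.99999900e-01 -4.35421254e-04 -9.20584753e-05 -3.99842702e-05] [ 0.63000869  0.4557426  -0.39592389] [-5.98498501e-01 -1.18538904e-01  1.99365465e+00 -4.99819474e-05
  1.26666179e+00  9.73026952e-01]
rack 3.9 [445.17310872  91.25245449 259.9652851 ] [ 9.99999713e-01 -7.54415993e-04 -3.70410928e-05  5.21212557e-05] [0.35948079 0.37746348 0.73021153] [ 1.47711920e-01 -1.71158051e-01  2.03902833e+00 -7.11210856e-05
  1.27381254e+00  1.71974695e+00]
```

View pics/w_blk.png

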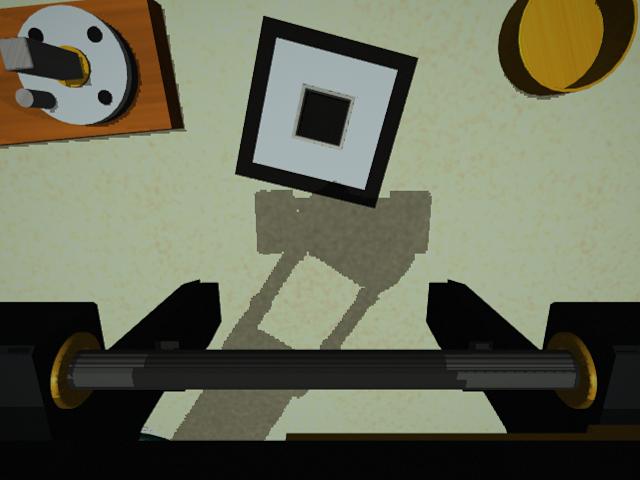

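View pics/w_rack.png

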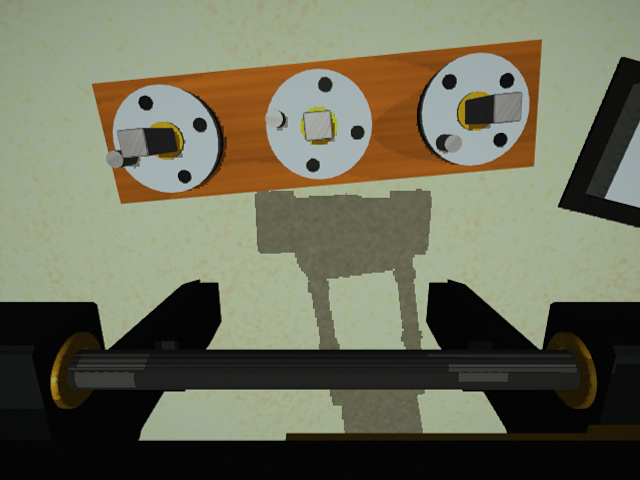

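The block view shows the block's light top with corners at about (275,38), (397,68), (367,190) and (253,162), and its hole near (325,116). The rack view shows the three discs near (165,138), (319,124) and (473,109), with pin tops near (115,159), (275,118) and (452,143).

```bash
python3 - <<'E'
from h import *
b=np.load("w_blk.npz"); r=np.load("w_rack.npz")
def P(s,pts,z): return np.array([ray(s["K"],s["V"],u,v,z) for u,v in pts])
# block top
g=cv2.cvtColor(b["frame"],cv2.COLOR_RGB2GRAY)
roi=np.zeros_like(g);cv2.fillPoly(roi,[np.array([(266,20),(414,58),(373,204),(240,173)])],255)
m=((g>100)&(roi>0)).astype(np.uint8)
cs,_=cv2.findContours(m,cv2.RETR_EXTERNAL,cv2.CHAIN_APPROX_NONE); c=max(cs,key=cv2.contourArea)
w=P(b,c[:,0,:],32)[:,:2].astype(np.float32); print("block",cv2.minAreaRect(w))
h=((g<70)&(roi>0)).astype(np.uint8); h[:,:285]=0;h[:75]=0;h[:,365:]=0;h[160:]=0
cs,_=cv2.findContours(h,cv2.RETR_EXTERNAL,cv2.CHAIN_APPROX_NONE); c=max(cs,key=cv2.contourArea)
print("hole(dark) at z32",cv2.minAreaRect(P(b,c[:,0,:],32)[:,:2].astype(np.float32)))
# rack
f=r["frame"].astype(int); hsv=cv2.cvtColor(r["frame"],cv2.COLOR_RGB2HSV)
m=((hsv[...,1]>120)&(hsv[...,0]<18)).astype(np.uint8); m[230:]=0
cs,_=cv2.findContours(m,cv2.RETR_EXTERNAL,cv2.CHAIN_APPROX_NONE); c=max(cs,key=cv2.contourArea)
print("rack",cv2.minAreaRect(P(r,c[:,0,:],32)[:,:2].astype(np.float32)))
for i,(x0,y0) in enumerate([(85,70),(245,60),(405,40)]):
    cr=cv2.resize(r["frame"][y0:y0+135,x0:x0+150,::-1],None,fx=5,fy=5,interpolation=cv2.INTER_CUBIC)
    for k in range(0,150,25): cv2.putText(cr,str(x0+k),(k*5,10),0,.35,(0,0,255)); cv2.line(cr,(k*5,0),(k*5,5),(0,0,255))
    for k in range(0,135,25): cv2.putText(cr,str(y0+k),(0,k*5+4),0,.35,(0,0,255))
    cr=cr[:600] if cr.shape[0]<=600 else cv2.resize(cr,None,fx=.8,fy=.8)
    cv2.imwrite(f"pics/c{i}.png",cr)
E
python3 -c "
import cv2,numpy as np
cv2.imwrite('pics/call.png',np.hstack([cv2.resize(cv2.imread(f'pics/c{i}.png'),(265,240)) for i in range(3)]))"
```

```text
block ((490.21820068359375, -248.32276916503906), (109.65637969970703, 109.75147247314453), 76.12793731689453)
hole(dark) at z32 ((490.3738098144531, -248.10806274414062), (41.63214111328125, 41.78277587890625), 76.115966796875)
rack ((517.9669189453125, 95.71260833740234), (109.49039459228516, 398.1849365234375), 5.0546793937683105)
```

View pics/c0.png

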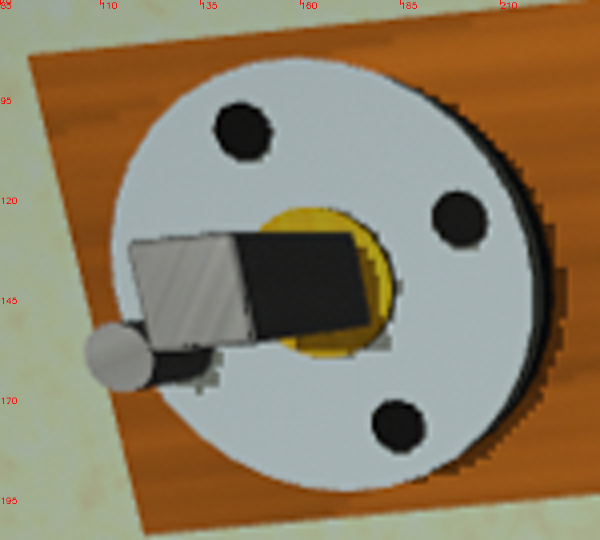

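View pics/c1.png

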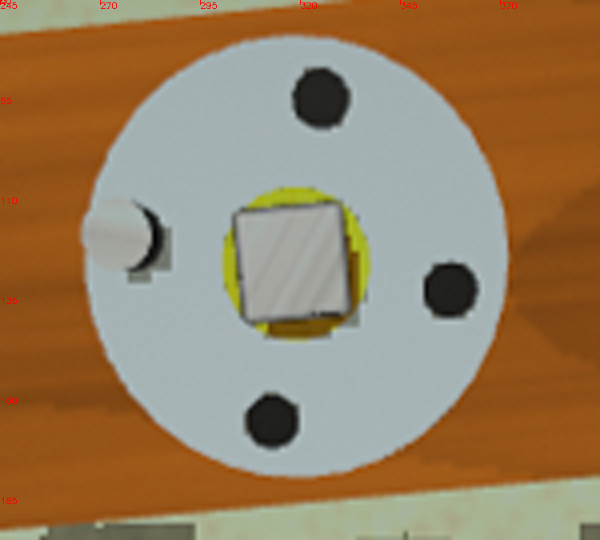

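View pics/c2.png

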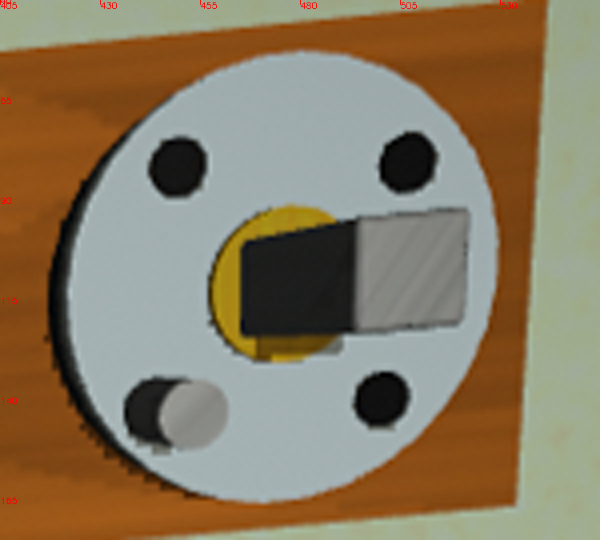

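```bash
python3 - <<'E'
from h import *
r=np.load("w_rack.npz")
s=[(133.2,142.8),(318.3,125.5),(508,107.5)]; p=[(114.8,159.3),(274.5,118.8),(453.3,143.5)]
d=[((111+535)/2/4+85,(58+490)/2/4+70),((85+508)/2/4+245,(36+476)/2/4+60),((66+498)/2/4+405,(51+502)/2/4+40)]
cs=[]
for i in range(3):
    a=ray(r["K"],r["V"],*s[i],114);b=ray(r["K"],r["V"],*p[i],80);c=ray(r["K"],r["V"],*d[i],54)
    cs.append(a); v=(b-a)[:2]; v2=(b-c)[:2]
    print(i,"shaft",a.round(1),"pin",b.round(1),"disc",c.round(1),"ang",np.degrees(np.arctan2(v[1],v[0])).round(1),np.hypot(*v).round(1), np.hypot(*v2).round(1))
v=cs[0]-cs[2]; print("rack y dir ang",np.degrees(np.arctan2(v[1],v[0])),np.hypot(v[0],v[1]))
E
```

```text
0 shaft [506.2 228.5 114. ] pin [491.9 262.1  80. ] disc [507.6 229.   54. ] ang 113.0 36.5 36.6
1 shaft [517.9  95.1 114. ] pin [523.3 130.3  80. ] disc [519.5  95.2  54. ] ang 81.3 35.6 35.3
2 shaft [529.7 -38.2 114. ] pin [503.9 -13.4  80. ] disc [531.4 -38.4  54. ] ang 136.2 35.8 37.1
rack y dir ang 95.04098361052748 267.7047065900857
```

```bash
cat > turn.py <<'E'
from cell import env,set_gripper,vision
from h import *
C=[(506.6,229.3),(518.3,95.2),(530.2,-38.8)]; TH=[113.0,81.3,136.2]
def q(psi): # tool down, tool x at angle psi (deg)
    return (R.from_euler('z',psi,degrees=True)*R.from_quat([1,0,0,0])).as_quat()
def turn(i,sg,tot=125,z=73,n=5):
    c=np.array(C[i]);pt=lambda a,z:[*(c+36*np.array([np.cos(np.radians(a)),np.sin(np.radians(a))])),z]
    th=TH[i]
    for k in range(n+1):
        a=th+sg*tot*k/n
        assert env.inverse_kinematics(pt(a,z),q(a)) is not None,a
    env.move_ptp(pt(th,150),q(th)); 
    hit=env.move_l(pt(th,z),max_speed=120,contact_N=6)
    f0=env.current_contact_force(); t0=env.current_wrist_torque()
    print("unit",i,"t",round(env.current_t(),2),"hit",hit,"z",env.current_eef_pos().round(1),"f0",f0.round(2))
    if hit: return
    for k in range(1,n+1):
        a=th+sg*tot*k/n
        h=env.move_l(pt(a,z),q(a),max_speed=28,contact_N=2.5)
        f=env.current_contact_force()
        tg=sg*np.array([-np.sin(np.radians(a)),np.cos(np.radians(a)),0])
        print(k,"contact",h,"f-f0",(f-f0).round(2),"tang",round(float((f-f0)@tg),2),env.current_eef_pos().round(1))
        if h:
            env.move_l(pt(a,z),q(a),max_speed=28)
            f=env.current_contact_force(); print("   cont",(f-f0).round(2),round(float((f-f0)@tg),2))
    # back off a little so nothing presses, then rise
    b=a-sg*8
    env.move_l(pt(b,z),q(b),max_speed=60); env.move_l(pt(b,150),max_speed=200)
    print("t",round(env.current_t(),2))
E
python3 - <<'E'
from turn import *
set_gripper(26,5)
turn(0,1)
E
```

```text
unit 0 t 7.18 hit False z [493.1 262.6  73.6] f0 [ 1.27 -0.89  0.22]
1 contact False f-f0 [0.18 0.94 1.47] tang -0.82 [481.1 254.   74.3]
2 contact True f-f0 [-0.5   1.71  0.06] tang -1.49 [478.9 251.4  73.6]
   cont [-0.1   1.55  0.5 ] -1.45
3 contact True f-f0 [-0.81  1.34 -0.8 ] tang -1.44 [471.5 236.5  72.7]
   cont [0.19 1.37 0.44] -1.33
4 contact True f-f0 [-1.63  1.37  0.08] tang -2.04 [472.  219.   72.3]
   cont [-1.13  1.72 -1.12] -2.06
5 contact False f-f0 [-1.3   1.39 -1.06] tang -1.84 [487.  198.7  72.7]
t 12.12
```

```bash
sed -i 's/contact_N=2.5/contact_N=3.5/' turn.py; python3 - <<'E'
from turn import *
turn(1,1)
E
```

```text
unit 1 t 15.01 hit False z [524.3 130.9  73.5] f0 [ 0.15 -0.22  0.39]
1 contact False f-f0 [-0.75  0.56 -0.54] tang 0.56 [508.9 129.9  73.8]
2 contact False f-f0 [-1.23 -0.48  0.37] tang 1.23 [494.7 122.3  73.1]
3 contact False f-f0 [-0.26  0.45 -0.81] tang -0.3 [485.5 109.7  73. ]
4 contact False f-f0 [-0.27 -0.55  0.53] tang 0.55 [482.4  94.5  73. ]
5 contact False f-f0 [-1.34  0.29  0.25] tang -0.85 [486.   79.4  73. ]
t 19.38
```

```bash
python3 - <<'E'
from turn import *
turn(2,-1)
env.move_ptp([445,92,260],[1,0,0,0]); env.sleep(.3)
pos=env.current_eef_pos();qq=env.current_orientation()
s=vision.snapshot("wrist")
T=np.eye(4);T[:3,:3]=R.from_quat(qq).as_matrix();T[:3,3]=pos
np.savez("w2.npz",V=np.linalg.inv(T@s["mount"]),K=s["intrinsics"],frame=s["frame"])
cv2.imwrite("pics/w2.png",s["frame"][:,:,::-1]);print(env.current_t())
E
```

```text
unit 2 t 21.02 hit False z [504.7 -13.7  73.4] f0 [-0.36  0.38  0.12]
1 contact False f-f0 [ 0.85 -0.08  0.57] tang 0.76 [517.7  -5.3  73.7]
2 contact False f-f0 [-0.22  0.65 -0.21] tang -0.26 [532.5  -2.9  73. ]
3 contact False f-f0 [0.44 0.42 0.25] tang 0.19 [547.3  -7.3  72.9]
4 contact False f-f0 [0.12 0.39 0.45] tang -0.24 [559.1 -17.5  73. ]
5 contact False f-f0 [ 0.53 -0.32 -0.22] tang 0.41 [565.4 -31.7  73. ]
t 25.39
26.5583
```

View pics/w2.png

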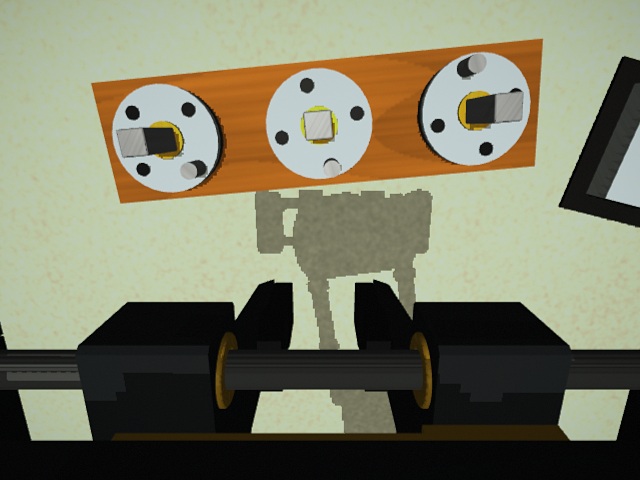

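The discs have all turned. Pin tops are now at about (190,171), (332,168) and (477,63).

```bash
python3 - <<'E'
from h import *
r=np.load("w2.npz");s=[(133.2,142.8),(318.3,125.5),(508,107.5)]
for i,p in enumerate([(190,171),(332,168),(477,63)]):
    a=ray(r["K"],r["V"],*s[i],114);b=ray(r["K"],r["V"],*p,80);v=(b-a)[:2]
    print(i,a.round(1),np.degrees(np.arctan2(v[1],v[0]))%360,np.hypot(*v), np.degrees(np.arctan2(v[1],v[0]))%360-[113.0,81.3,136.2][i])
E
```

```text
0 [505.9 228.1 114. ] 228.33021226428386 35.8957241064997 115.33021226428386
1 [517.6  95.2 114. ] 197.67821979632132 34.956564147721885 116.37821979632132
2 [529.5 -37.5 114. ] 19.790742942595536 35.85146462983947 -116.40925705740446
```

```bash
python3 - <<'E'
from turn import *
c=np.array(C[0]);pt=lambda a,z:[*(c+36*np.array([np.cos(np.radians(a)),np.sin(np.radians(a))])),z]
th=228.3;Q=lambda a:q(a-180)
env.move_ptp(pt(th,150),Q(th))
print(env.move_l(pt(th,73),max_speed=120,contact_N=6)); env.sleep(.1)
F=lambda:np.mean([env.current_contact_force() for _ in range(5)],0).round(2)
print("f0",F(),env.current_t())
for a in (234,254):
    h=env.move_l(pt(a,73),Q(a),max_speed=28,contact_N=3.5); print(a,h,F(),env.current_eef_pos().round(1),pt(a,73))
env.sleep(.2);print("rest",F(),env.current_t())
a=np.degrees(np.arctan2(*(env.current_eef_pos()[:2]-c)[::-1]))%360-7
env.move_l(pt(a,73),Q(a),max_speed=60);print(F());env.move_l(pt(a,150),max_speed=200);print(F(),env.current_t())
E
```

```text
False
f0 [-0.31  0.09  1.37] 28.1333
234 False [ 0.03 -0.16  0.42] [486.  200.4  73.8] [np.float64(485.43973091747097), np.float64(200.1753882025019), 73]
254 False [-0.43  1.16  0.22] [496.5 194.8  73. ] [np.float64(496.6770551905881), np.float64(194.69457894622053), 73]
rest [-0.41 -0.22  1.07] 29.2083
[-0.06 -0.14  0.28]
[-0.6  -0.35 -1.17] 30.0167
```

Those readings are too noisy to decide on. I'll use a better test: many short quick steps on each unit, reading wrist force, wrist moment and joint 1 torque after each step, with the free-air steps as baseline.

```bash
cat > probe.py <<'E'
from turn import *
def probe(i,th,sg,flip,n=9,st=5.0,sp=45):
    c=np.array(C[i]);pt=lambda a,z:[*(c+36*np.array([np.cos(np.radians(a)),np.sin(np.radians(a))])),z]
    Q=lambda a:q(a-180*flip)
    env.move_ptp(pt(th,130),Q(th)); env.move_l(pt(th,73),max_speed=150,contact_N=6)
    print("unit",i,"t",env.current_t())
    a=th
    for k in range(n):
        a+=sg*st
        env.move_l(pt(a,73),Q(a),max_speed=sp)
        f=env.current_contact_force();m=env.current_wrist_torque();T=env.current_joint_torque()
        tg=sg*np.array([-np.sin(np.radians(a)),np.cos(np.radians(a)),0]);rd=np.array([np.cos(np.radians(a)),np.sin(np.radians(a)),0])
        print(k,"tang %.2f rad %.2f z %.2f"%(f@tg,f@rd,f[2]),"M@rad %.3f M@tan %.3f Mz %.3f"%(m@rd,m@tg,m[2]),"J1 %.2f"%T[0],"t",round(env.current_t(),2))
    b=a-sg*8
    env.move_l(pt(b,73),Q(b),max_speed=80);env.move_l(pt(b,130),max_speed=250);print(env.current_t())
E
python3 - <<'E'
from probe import *
probe(0,244.5,-1,1,n=7)
E
```

```text
unit 0 t 30.8
0 tang -0.11 rad -0.24 z 0.77 M@rad 0.085 M@tan 0.012 Mz -0.025 J1 0.05 t 31.05
1 tang -0.04 rad 0.19 z 0.16 M@rad 0.084 M@tan 0.009 Mz 0.022 J1 0.06 t 31.3
2 tang 0.06 rad -0.70 z 0.08 M@rad 0.056 M@tan -0.003 Mz 0.056 J1 0.06 t 31.55
3 tang 0.39 rad 1.11 z -0.40 M@rad 0.021 M@tan 0.017 Mz -0.004 J1 0.06 t 31.8
4 tang -1.49 rad 0.12 z 0.04 M@rad 0.225 M@tan -0.003 Mz -0.024 J1 0.63 t 32.05
5 tang -1.74 rad 0.14 z -0.02 M@rad 0.246 M@tan 0.034 Mz -0.028 J1 0.82 t 32.3
6 tang -0.95 rad 0.05 z 1.05 M@rad 0.288 M@tan 0.110 Mz 0.008 J1 0.83 t 32.55
33.2167
```

J1 torque is very clean: 0.06 in free air and 0.82 in contact on unit 0. Now the same test on the other two.

```bash
python3 - <<'E'
from probe import *
probe(1,197.7,1,1,n=6)
probe(2,19.8,-1,0,n=6)
E
```

```text
unit 1 t 34.3083
0 tang -0.91 rad -0.58 z -0.33 M@rad 0.047 M@tan -0.004 Mz -0.030 J1 -0.02 t 34.56
1 tang -0.13 rad -0.00 z -0.43 M@rad 0.067 M@tan 0.044 Mz -0.002 J1 -0.04 t 34.81
2 tang -0.03 rad 0.79 z -0.25 M@rad -0.041 M@tan 0.001 Mz -0.018 J1 -0.05 t 35.06
3 tang 0.11 rad 0.54 z -0.32 M@rad 0.030 M@tan -0.034 Mz -0.004 J1 -0.05 t 35.31
4 tang -0.17 rad -0.20 z 0.21 M@rad 0.007 M@tan -0.012 Mz -0.041 J1 -0.05 t 35.56
5 tang -0.34 rad 0.37 z 1.02 M@rad 0.031 M@tan 0.032 Mz 0.007 J1 -0.05 t 35.81
36.475
unit 2 t 37.5667
0 tang -1.20 rad -0.23 z 0.01 M@rad -0.060 M@tan -0.025 Mz -0.026 J1 -0.04 t 37.82
1 tang 0.97 rad -0.31 z 1.10 M@rad -0.028 M@tan -0.000 Mz 0.009 J1 -0.06 t 38.07
2 tang -0.21 rad -0.05 z -0.46 M@rad 0.066 M@tan -0.072 Mz -0.037 J1 -0.07 t 38.32
3 tang 0.12 rad -0.32 z 0.57 M@rad -0.005 M@tan 0.019 Mz 0.005 J1 -0.08 t 38.57
4 tang -0.11 rad 0.86 z -0.32 M@rad 0.005 M@tan 0.027 Mz -0.031 J1 -0.08 t 38.82
5 tang -0.84 rad 0.11 z -0.75 M@rad 0.008 M@tan -0.026 Mz 0.056 J1 -0.08 t 39.07
39.7333
```

Unit 0, the leftmost (+y), clearly drags; units 1 and 2 turn freely. I'll check the disc angles before lifting.

```bash
python3 - <<'E'
from turn import *
env.move_ptp([445,150,220],[1,0,0,0]); env.sleep(.15)
pos=env.current_eef_pos();qq=env.current_orientation()
s=vision.snapshot("wrist")
T=np.eye(4);T[:3,:3]=R.from_quat(qq).as_matrix();T[:3,3]=pos
np.savez("w3.npz",V=np.linalg.inv(T@s["mount"]),K=s["intrinsics"],frame=s["frame"])
cv2.imwrite("pics/w3.png",s["frame"][:,:,::-1]);print(env.current_t(),pos)
E
```

```text
40.8917 [445.31919286 148.98011998 218.99637018]
```

View pics/w3.png

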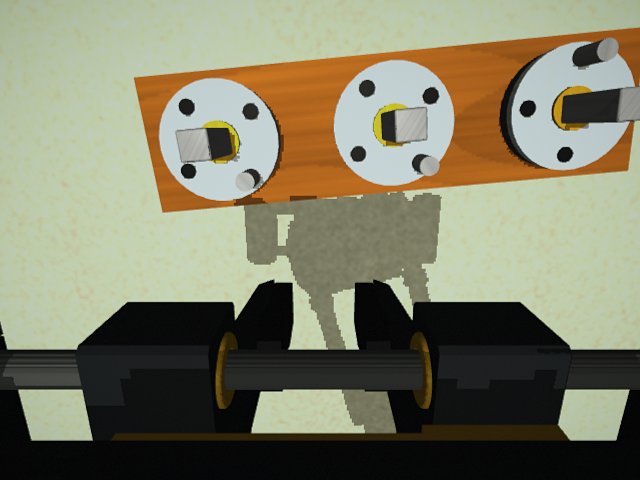

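Pins are now at about (247,180), (428,165) and (607,49). Shaft tops are at about (193,145) and (411,124).

```bash
python3 - <<'E'
from h import *
from turn import C,q
r=np.load("w3.npz")
print(ray(r["K"],r["V"],193.5,145,114),ray(r["K"],r["V"],411,124,114))
for i,p in enumerate([(247,180),(428,165),(607,49)]):
    b=ray(r["K"],r["V"],*p,80);v=b[:2]-C[i]
    print(i,np.degrees(np.arctan2(v[1],v[0]))%360,np.hypot(*v), np.degrees(np.arctan2(v[1],v[0]))%360-[113.0,81.3,136.2][i])
E
```

```text
[506.30709841 229.06560237 114.        ] [518.38013082  96.03589753 114.        ]
0 223.45832806091033 36.36720629118107 110.45832806091033
1 216.64627654704796 34.55618839991045 135.34627654704798
2 2.047391368344341 35.447298522914444 -134.15260863165565
```

```bash
python3 - <<'E'
from turn import *
x,y=506.4,229.2
set_gripper(44)
env.move_ptp([x,y,140],q(5.04))
print(env.move_l([x,y,96],max_speed=120,contact_N=8))
set_gripper(0,50); env.sleep(.2)
print("grip",env.current_grip_width(),env.current_contact_force().round(1),env.current_eef_pos().round(1),env.current_t())
env.move_l([x,y,150],max_speed=80)
print("lift",env.current_grip_width(),env.current_contact_force().round(1),env.current_t())
env.move_l([x,y,240],max_speed=180)
env.move_ptp([490.3,-248.2,240],q(-13.9)); env.sleep(.2)
s=vision.snapshot("wrist");cv2.imwrite("pics/w4.png",s["frame"][:,:,::-1])
print(env.current_grip_width(),env.current_contact_force().round(1),env.current_eef_pos().round(1),env.current_t())
E
```

```text
False
grip 19.531888461743296 [-0.7  1.2  4.6] [506.9 229.6  96.8] 43.125
lift 20.163615520371813 [-0.1 -0.2 -9.7] 43.95
19.19468541000378 [-0.7 -0.4 -9.1] [ 490.7 -247.4  240. ] 46.5917
```

View pics/w4.png

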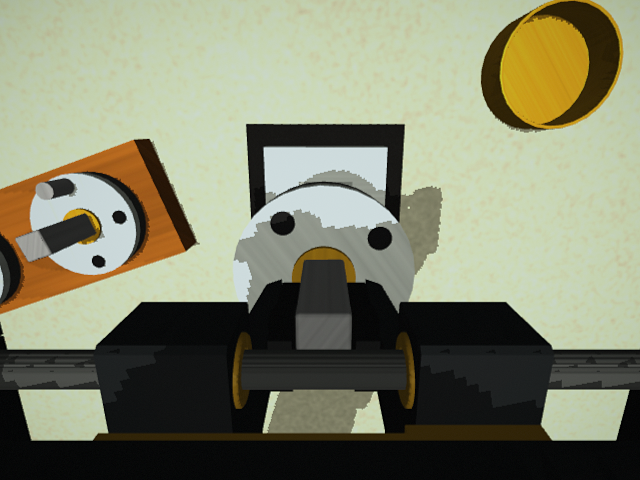

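The unit is held centred between the fingers and square with the block, whose edges are at columns 247–405. Lowering now.

```bash
python3 - <<'E'
from turn import *
x,y=490.3,-248.2
F=lambda:env.current_contact_force().round(1)
env.move_l([x,y,128],max_speed=150); print(F(),env.current_t())
h=env.move_l([x,y,112],max_speed=30,contact_N=8); print("a",h,F(),env.current_eef_pos().round(1),env.current_t())
if not h:
    h=env.move_l([x,y,96.3],max_speed=30,contact_N=8); print("b",h,F(),env.current_eef_pos().round(1),env.current_t())
E
```

```text
[ 0.8 -0.1 -9.5] 47.4917
a False [-0.4 -0.5 -9.8] [ 490.2 -248.1  111.8] 48.175
b True [-1.1  0.2  6.5] [ 489.9 -248.    96.8] 48.6833
```

```bash
python3 - <<'E'
from turn import *
x,y=490.3,-248.2
set_gripper(44); print(env.current_contact_force().round(1),env.current_grip_width())
env.move_l([x,y,150],max_speed=150)
env.move_ptp([400,-225,260],q(-13.9)); env.sleep(.3)
pos=env.current_eef_pos();qq=env.current_orientation()
s=vision.snapshot("wrist")
T=np.eye(4);T[:3,:3]=R.from_quat(qq).as_matrix();T[:3,3]=pos
np.savez("w5.npz",V=np.linalg.inv(T@s["mount"]),K=s["intrinsics"],frame=s["frame"],depth=s["depth"])
cv2.imwrite("pics/w5.png",s["frame"][:,:,::-1])
s=vision.snapshot("scene");cv2.imwrite("pics/s5.png",s["frame"][:,:,::-1])
print(env.current_contact_force().round(1),env.current_t())
E
```

```text
[ 0.7 -0.4 -0. ] 44.243979528357535
[ 0.1 -0.7  0.2] 50.775
```

View pics/w5.png

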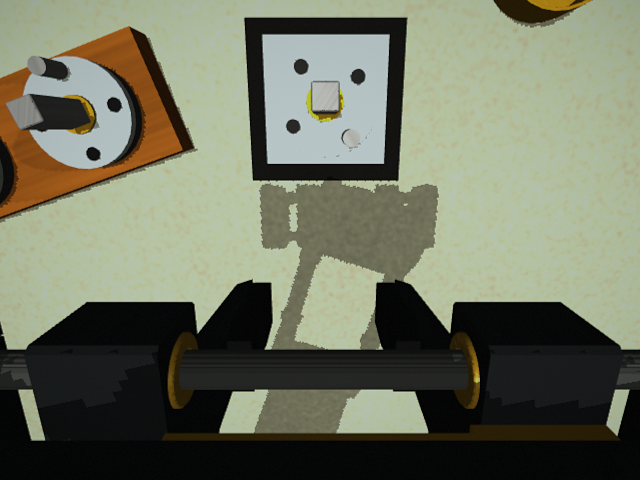

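View pics/s5.png

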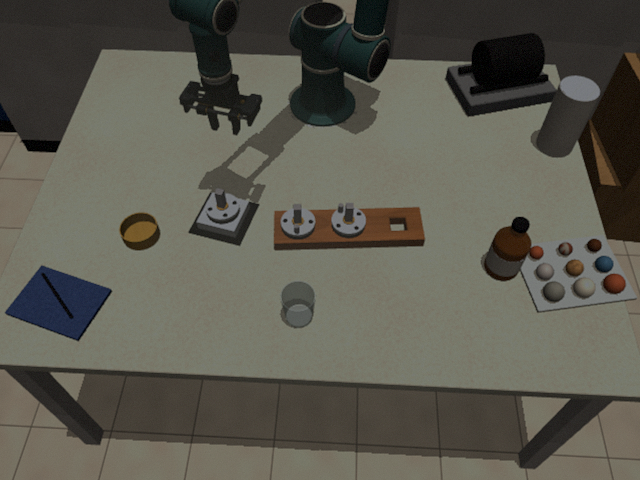

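The unit stands level in the block, with its shaft top at (325,96) and pin at (350,138). The other two units and the glassware are where they were. One depth check of the seating height:

```bash
python3 - <<'E'
from h import *
r=np.load("w5.npz");D=r["depth"];C=np.linalg.inv(r["V"]);K=r["K"]
def w(u,v):
    z=np.median(D[v-1:v+2,u-1:u+2]);return (C@[(u-K[0,2])/K[0,0]*z,-(v-K[1,2])/K[1,1]*z,-z,1])[:3].round(1)
for n,u,v in [("shaft",326,96),("pin",350,137),("discL",290,98),("discR",364,104),("discT",325,55),("discB",322,146),("rackdisc",65,145),("rackshaft",22,112)]: print(n,w(u,v))
E
python3 - <<'E'
from cell import env
env.job_done(); print(env.current_t())
E
```

```text
shaft [ 488.9 -248.1  113.1]
pin [ 456.6 -260.2   78.7]
discL [ 498.9 -219.5   52.5]
discR [ 479.1 -279.3   52.5]
discT [ 524.  -256.2   52.7]
discB [ 454.  -236.3   52.4]
rackdisc [509.  -17.8  52.5]
rackshaft [530.  -38.1 113.1]
the job is handed in; nothing more can be done
the job is handed in; nothing more can be done
```

The dragging unit was the one at the rack's +y end (robot's left). It now sits fully home in the service block, released, and the job is handed in.

- **Turning the discs:** all three were turned while in the rack. The camera puts the final turns at about 110° for the dragging unit and about 135° for the other two.
- **Finding the gritty unit:** my first contact-force readings were too noisy to decide, so I pushed each pin again in short steps and read the joint 1 torque. The left unit held about 0.8 N m against the push. The other two stayed under 0.1 N m, the same as moving in free air.
- **Extra disc movement:** because of that second test, the dragging unit's disc was also pushed back a little along the way.
- **Forces:** the pin readings I took stayed within about 2 N of zero, but they were taken just after each push, so they are not peak values.
- **Seating:** the last depth check put the shaft top at 113.1 mm and the disc at 52.4–52.7 mm on all sides. A unit still in the rack read the same, so this one is level and fully down.
- **Everything else:** the last overhead picture shows the other two units in the rack and the beaker, bottle and sieve where they were. The arm was clear of everything, at about 51 s.

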